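Unpile the ceramic bars into their trays

TASK

Take the criss-cross pile of four ceramic bars apart and lay each bar flat on the floor of the tray whose end rims have the colour of its end bands, lengthwise inside the rims. Put both top bars away in their trays before you lift either of the bottom ones. The bars are brittle: set them down and do not let them drop, and leave the pot and the jar where they stand.

Things in the scene. Friction and masses are not known exactly. Their poses are not given: they have to be found in the camera images.
- bar_red: White ceramic bar, red bands (20 mm) round both ends, alike after half a turn; 150 x 30 x 24 mm (x, y, z), 0.2 to 0.42 kg. Origin: centre of underside. Starts in the top layer of the criss-cross pile, across the yellow and black bars, underside 30 mm above the table, parallel to the blue bar, 46 mm free between them.
- tray_red: Shallow tray fixed to the table: red end rims, aluminium side rims, grey floor. Outside 206 x 64 mm (x, y), inside 170 x 52 mm, so a bar lies in it with about 10 mm to spare each way. Floor 4 mm, rim tops 10 mm above the table. Origin: centre of its underside, at table height; alike after half a turn.
- bar_blue: White ceramic bar, blue bands (20 mm) round both ends, alike after half a turn; 150 x 30 x 24 mm (x, y, z), 0.2 to 0.42 kg. Origin: centre of underside. Starts in the top layer of the criss-cross pile, across the yellow and black bars, underside 30 mm above the table, parallel to the red bar, 46 mm free between them.
- tray_blue: Shallow tray fixed to the table: blue end rims, aluminium side rims, grey floor. Outside 206 x 64 mm (x, y), inside 170 x 52 mm, so a bar lies in it with about 10 mm to spare each way. Floor 4 mm, rim tops 10 mm above the table. Origin: centre of its underside, at table height; alike after half a turn.
- bar_yellow: White ceramic bar, yellow bands (20 mm) round both ends, alike after half a turn; 150 x 30 x 24 mm (x, y, z), 0.2 to 0.42 kg. Origin: centre of underside. Starts in the bottom layer of the criss-cross pile, on a fixed 6 mm board, underside 6 mm above the table, parallel to the black bar, 46 mm free between them.
- tray_yellow: Shallow tray fixed to the table: yellow end rims, aluminium side rims, grey floor. Outside 206 x 64 mm (x, y), inside 170 x 52 mm, so a bar lies in it with about 10 mm to spare each way. Floor 4 mm, rim tops 10 mm above the table. Origin: centre of its underside, at table height; alike after half a turn.
- bar_black: White ceramic bar, black bands (20 mm) round both ends, alike after half a turn; 150 x 30 x 24 mm (x, y, z), 0.2 to 0.42 kg. Origin: centre of underside. Starts in the bottom layer of the criss-cross pile, on a fixed 6 mm board, underside 6 mm above the table, parallel to the yellow bar, 46 mm free between them.
- tray_black: Shallow tray fixed to the table: black end rims, aluminium side rims, grey floor. Outside 206 x 64 mm (x, y), inside 170 x 52 mm, so a bar lies in it with about 10 mm to spare each way. Floor 4 mm, rim tops 10 mm above the table. Origin: centre of its underside, at table height; alike after half a turn.
- pot: White plastic pot with grey screw lid, 60 mm in diameter, 80 mm high, 0.3 kg, standing loose on the table; a bystander. Origin: centre of its underside.
- jar: Amber jar with white lid, 56 mm in diameter, 60 mm high, 0.2 kg, standing loose on the table; a bystander. Origin: centre of its underside.
Mind the look-alikes: they are no part of the job. Leave any green or pink look-alike of the bar_blue alone.

How it is judged:
By the outcome, as a careful person would: the job done as asked, in the order asked, and still so for the second after the job is handed in, with the robot touching nothing.
It also fails if it takes over 120 s, if anything falls off the work surface, if the arm or the gripper's body presses on something with over 40 N, if the wrist force passes 120 N, or if a joint passes its speed limit or range.

ROBOT

A 7-joint arm with a two-finger parallel gripper is mounted at the origin on the work surface. World frame = base frame: x ahead of the robot, y to its left, z up, the work surface at z = 0. Lengths are in m, angles in rad, forces in N, time in s.
With the tool pointing down it reaches from about 0.35 to 0.9 m from the base axis. Payload 8.1 kg.
Tool frame: the origin (TCP) lies midway between the tips of the shut fingers; the grasp point (between the pads) lies 19 mm behind it; z points along the fingers, y is the line along which they close (so a half turn about z gives the same grasp; the last joint's range is limited). The gripper opens to 92 mm and grips with 3 to 60 N. Pads are 19 mm wide; open, the fingers measure 130 mm over their backs; the gripper's body (75 mm by 190 mm) begins 47 mm behind the grasp point.
Start: joints at [-1.206, 0.434, 0.025, 1.573, -0.012, 1.134, -0.075], TCP at [0.282, 0.558, 0.227] pointing down, gripper open.
Joint ranges: [-2.62, 2.62], [-0.44, 2.09], [-1.27, 1.32], [0.08, 2.57], [-1.32, 4.46], [0.12, 2], [-2.74, 2.74]. Speed limits (rad/s): [2.22, 2.22, 3.01, 3.01, 3.14, 3.14, 3.14].

INTERFACE

Orientations are given as a rotation vector (axis times angle).
In Python, from cell import arm gives the robot as it stands.
- The arm moves only by the tool carry_out, never from a script. Its arguments are lists of equal length, an entry for each row: "claw": the finger opening in cm, from 0 to 9.18; "delta_pos": the shift along the tool's x, y, z in cm, a list of three; "angular": the turn, a rotation vector about the tool's x, y, z in rad, a list of three. In form: {"claw": [claw, ...], "delta_pos": [[dx, dy, dz], ...], "angular": [[ax, ay, az], ...]}. A call has 1 to 20 rows; each row shifts and turns the commanded pose from where the row before left it, along the tool's axes as they then stand; what a row does not reach is not made up. A row lasts 1/10 s, in which the tool goes at most 50 mm and 8.59 degrees, less where a joint would pass 70% of its speed; a pose out of reach is approached as far as the arm can. A call with a gripper value outside its range is refused whole. The fingers move at their own pace and stop on an object; "force" is the grip in N (left out, the last holds). Time passes only in rows, so rows that do not move let the fingers close. It gives the time, the measured TCP pose, the force, the opening and the grip force at its end, in the units of the state.
- arm.observe(): the state, without advancing time (a new reading comes with each control period).
- arm.get_image(name): name is "side" or "top" or "wrist"; returns a dict with "frame" (400x640x3 uint8, red, green, blue), "mtx" (3x3 intrinsics, pixels), "dist" ([k1, k2, p1, p2, k3] as OpenCV has them; the pictures are not rectified), "T" (4x4, takes a point from camera to world coordinates). Camera axes: x right, y down, z forward; pixel columns grow to the right and rows downward; lengths in m; the calibration is good to about 2 mm. A picture is of the moment at which its call begins. There is no depth.
- arm.sign_off(): hands the job in; it is judged then, once.
Trained networks look in a picture, given as the dict that the camera call returned (one of the last four; its "shot" number tells which), for a name from the list of things; names that differ only in an ending like _2 or _b are one class to them, and where a whole thing is asked for, a point or a joint stands for the part that bears it (a point fixed in the world has none). Each returns a list of dicts, best first, with "conf" (0 to 1); they miss things now and then, are a little off and sometimes report something else, mostly with a low value. They report only what shows in the picture. A call takes as long as a camera call. They do not tell look-alikes from the thing itself.
- arm.look_for(label, picture): "centre" ([column, row] as shares, 0 to 1, of the picture: columns of its width, rows of its height, amid what is visible of it).
- arm.trace(label, picture): "region" (400x640 bool, what is visible of it) and "centre" ([column, row] as shares, 0 to 1, of the picture: columns of its width, rows of its height, amid what is visible of it).
- arm.place_of(label, picture): "centre" ([column, row] as shares, 0 to 1, of the picture: columns of its width, rows of its height: a listed point, or the origin of a listed thing).
The state is a dict: "clock": time; "joints": joint angles; "dq": joint speeds; "joint_efforts": joint torques, N m; "position": TCP position; "ee_rot": TCP orientation; "force": force on the tool from outside, world axes, zero at the start; "ft_torque": the same for the moment, N m; "width": opening from 0.0 (shut) to 1.0 (fully open); "gripper_force": force on a finger pad.
Only numpy, scipy, OpenCV 4.12 (cv2) and the standard library are available. Lean on these libraries where they do the work, as an engineer would, in place of code of your own. Each camera call takes 0.05 s, during which the arm holds its last target. There are 200 camera calls.

## Working session

There is one attempt and no reset: what is moved stays moved. The work goes in short steps, Python scripts to look and compute and a tool call to move; the robot and the scene stay as the last step left them, time stands still between calls to the robot, and variables do not carry over. Pictures are saved under pics/ and viewed, at most 14 in all, crops included, and the job is handed in when it is done.

Besides the shell and the picture viewer there is one more tool, called as name(argument=value, ...) on one line, values as JSON. carry_out: Moves the arm, as the interface text tells. Its arguments: {"type":"object","properties":{"claw":{"type":"array","items":{"type":"number"}},"delta_pos":{"type":"array","items":{"type":"array","items":{"type":"number"}}},"angular":{"type":"array","items":{"type":"array","items":{"type":"number"}}},"force":{"type":"number"}},"required":["claw","delta_pos","angular"]}

```bash
ls; mkdir -p pics; python3 - <<'E'
from cell import arm
import cv2,pickle
s=arm.observe();print({k:s[k] for k in('clock','position','ee_rot','width','force')})
d={}
for n in('top','side'):
    p=arm.get_image(n);d[n]=p
    cv2.imwrite(f'pics/{n}0.png',p['frame'][:,:,::-1]);print(n,p['mtx'],p['dist'],p['T'])
    for l in['bar_red','bar_blue','bar_yellow','bar_black','tray_red','tray_blue','tray_yellow','tray_black','pot','jar']:
        print(l,[( round(r['centre'][0]*640),round(r['centre'][1]*400),round(r['conf'],2)) for r in arm.place_of(l,p)])
pickle.dump(d,open('d0.pkl','wb'))
E
```

```text
pics
{'clock': 0.0, 'position': array([0.28164121, 0.55735679, 0.22594633]), 'ee_rot': array([-7.28219140e-01, -3.05576916e+00,  2.48593738e-03]), 'width': 0.9979142732685079, 'force': array([-0.40284667, -0.04132099,  0.56482009])}
top [[401.34870113   0.         318.51476621]
 [  0.         401.34870113 198.82103294]
 [  0.           0.           1.        ]] [0.02292911 0.         0.         0.         0.        ] [[ 0.01473395 -0.98357981  0.17987125  0.32900918]
 [-0.99979102 -0.01704169 -0.01129133  0.09449398]
 [ 0.01417124 -0.17966729 -0.98362536  1.22514104]
 [ 0.          0.          0.          1.        ]]
bar_red [(222, 222, 0.91)]
bar_blue [(211, 277, 0.83), (255, 148, 0.82), (169, 209, 0.67), (191, 151, 0.66), (240, 200, 0.57)]
bar_yellow [(244, 216, 0.67), (222, 203, 0.65)]
bar_black [(221, 203, 0.65)]
tray_red [(344, 184, 0.97), (347, 132, 0.73)]
tray_blue [(361, 262, 0.66), (393, 212, 0.64)]
tray_yellow [(452, 211, 0.89), (225, 224, 0.44)]
tray_black [(291, 193, 0.55)]
pot [(345, 132, 0.58)]
jar [(365, 264, 0.52)]
side [[463.69071689   0.         324.84734485]
 [  0.         463.69071689 204.88875035]
 [  0.           0.           1.        ]] [-0.10151127  0.          0.          0.          0.        ] [[ 0.99514652 -0.04453819  0.0877482   0.40662365]
 [-0.0963419  -0.6225724   0.77660919 -0.9889463 ]
 [ 0.02004084 -0.78129377 -0.62384166  0.91145013]
 [ 0.          0.          0.          1.        ]]
bar_red [(303, 161, 0.67), (327, 281, 0.67)]
bar_blue [(323, 166, 0.94), (363, 147, 0.79), (311, 138, 0.73), (376, 177, 0.66), (259, 165, 0.63)]
bar_yellow [(330, 279, 0.68), (305, 179, 0.65), (270, 257, 0.59)]
bar_black [(314, 163, 0.72)]
tray_red [(350, 237, 0.98)]
tray_blue [(328, 279, 0.92)]
tray_yellow [(342, 335, 0.78)]
tray_black [(336, 203, 0.6)]
pot []
jar [(270, 257, 0.97)]
```

```bash
python3 -c "
import cv2
a=cv2.imread('pics/top0.png');cv2.imwrite('pics/top0c.png',cv2.resize(a[100:320,140:500],(800,489),interpolation=2))
a=cv2.imread('pics/side0.png');cv2.imwrite('pics/side0c.png',cv2.resize(a[110:370,200:480],(640,594),interpolation=2))"
```

```text
(no output)
```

View pics/top0c.png

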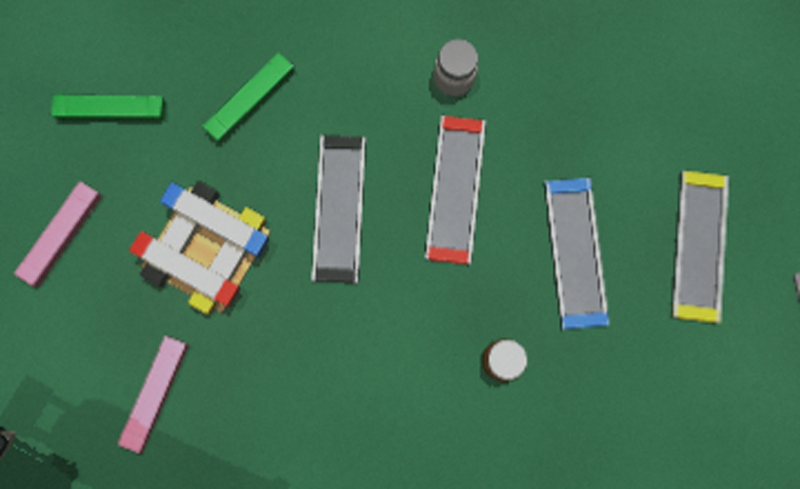

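View pics/side0c.png

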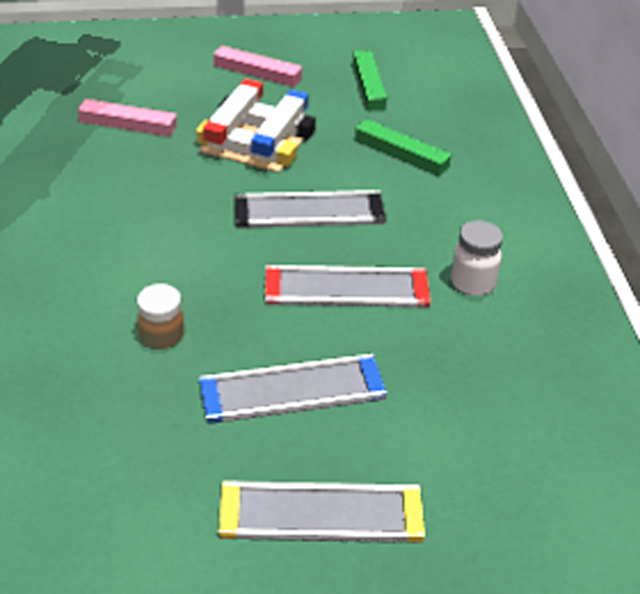

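Top view, full-picture pixels: the pile is at about (231,210). Its blue/red banded bars are on top and its yellow/black ones below. The trays are black (292,194), red (345,185), blue (399,214) and yellow (455,211). The pot is at (345,130) and the jar at (367,262).

Candidates for bar_blue: the white bar with blue bands in the pile at (237,199), plain green bars at (188,148) and (252,143), and pink bars at (166,205) and (209,277). Only the pile bar is white with blue bands, so it fits; the enlarged crop confirms it.

```bash
cat > h.py <<'E'
import numpy as np,cv2
def rays(p,uv):
    n=cv2.undistortPoints(np.array(uv,float).reshape(-1,1,2),p['mtx'],np.array(p['dist']))[:,0]
    d=np.c_[n,np.ones(len(n))]@p['T'][:3,:3].T
    return p['T'][:3,3],d/np.linalg.norm(d,axis=1)[:,None]
def onz(p,uv,z):
    o,d=rays(p,uv);return o+d*((z-o[2])/d[:,2])[:,None]
def tri(p1,a,p2,b):
    o1,d1=rays(p1,[a]);o2,d2=rays(p2,[b]);d1=d1[0];d2=d2[0]
    t=np.linalg.lstsq(np.c_[d1,-d2],o2-o1,rcond=None)[0]
    x=o1+t[0]*d1;y=o2+t[1]*d2;return (x+y)/2,np.linalg.norm(x-y)
def mask(f,c):
    h,s,v=[x.astype(int) for x in cv2.split(cv2.cvtColor(f,cv2.COLOR_RGB2HSV))]
    m={'red':((h<8)|(h>172))&(s>170)&(v>90),'blue':(h>100)&(h<125)&(s>120)&(v>90),
       'yellow':(h>23)&(h<33)&(s>190)&(v>100),'black':(v<50)&(s<140)}[c]
    return m.astype(np.uint8)
def blobs(f,c,amin=20):
    n,l,st,ce=cv2.connectedComponentsWithStats(mask(f,c))
    return [(ce[i].round(1),int(st[i,4])) for i in range(1,n) if st[i,4]>=amin],l
E
python3 - <<'E'
import pickle;from h import *
d=pickle.load(open('d0.pkl','rb'))
for c in('red','blue','yellow','black'):
    for n in('top','side'):
        print(c,n,[(tuple(b[0]),b[1]) for b in blobs(d[n]['frame'],c)[0] if b[0][1]>60])
E
```

```text
red top [((np.float64(347.5), np.float64(155.4)), 75), ((np.float64(202.8), np.float64(209.3)), 51), ((np.float64(341.4), np.float64(214.7)), 59), ((np.float64(241.5), np.float64(231.5)), 62)]
red side [((np.float64(293.8), np.float64(167.8)), 69), ((np.float64(318.9), np.float64(233.1)), 59), ((np.float64(383.8), np.float64(234.9)), 70)]
blue top [((np.float64(47.7), np.float64(107.3)), 586), ((np.float64(70.8), np.float64(164.0)), 3998), ((np.float64(395.4), np.float64(183.3)), 94), ((np.float64(216.6), np.float64(187.3)), 62), ((np.float64(615.8), np.float64(257.8)), 4818), ((np.float64(254.7), np.float64(209.0)), 66), ((np.float64(403.0), np.float64(243.9)), 114), ((np.float64(555.2), np.float64(395.8)), 326)]
blue side [((np.float64(330.6), np.float64(151.5)), 31), ((np.float64(314.4), np.float64(173.1)), 76), ((np.float64(75.8), np.float64(175.8)), 49), ((np.float64(35.1), np.float64(194.2)), 616), ((np.float64(63.4), np.float64(189.0)), 352), ((np.float64(362.3), np.float64(273.5)), 103), ((np.float64(291.6), np.float64(283.1)), 113), ((np.float64(86.4), np.float64(397.3)), 10
[... 319 characters left out ...]
((np.float64(14.3), np.float64(387.1)), 92)]
black side [((np.float64(146.9), np.float64(88.1)), 1206), ((np.float64(239.4), np.float64(61.8)), 154), ((np.float64(102.8), np.float64(61.0)), 32), ((np.float64(241.4), np.float64(72.3)), 22), ((np.float64(249.4), np.float64(74.2)), 48), ((np.float64(111.4), np.float64(116.0)), 698), ((np.float64(142.4), np.float64(171.6)), 746), ((np.float64(333.6), np.float64(165.8)), 56), ((np.float64(103.0), np.float64(188.3)), 226), ((np.float64(137.6), np.float64(195.0)), 24), ((np.float64(364.0), np.float64(199.3)), 42), ((np.float64(305.2), np.float64(202.2)), 54), ((np.float64(99.0), np.float64(207.6)), 71), ((np.float64(105.8), np.float64(236.3)), 50)]
```

```bash
python3 - <<'E'
import pickle;from h import *
d=pickle.load(open('d0.pkl','rb'))
R={'black':((292,194),(335,203)),'red':((345,185),(352,235)),'blue':((399,214),(328,279)),'yellow':((455,211),(341,334))}
for c,(a,b) in R.items():
    out=[]
    for n,q in(('top',a),('side',b)):
        f=d[n]['frame'];p=d[n]
        ref=f[q[1]-1:q[1]+2,q[0]-1:q[0]+2].reshape(-1,3).mean(0)
        m=(np.abs(f-ref).max(2)<22).astype(np.uint8)
        k,l=cv2.connectedComponents(m,connectivity=4);i=l[q[1],q[0]]
        pts=np.argwhere(l==i)[:,::-1]
        w=onz(p,pts,0.004)[:,:2]
        r=cv2.minAreaRect((w*1000).astype(np.float32))
        e=np.linalg.eigh(np.cov(w.T))[1][:,1];e*=np.sign(e[1])
        M=pts.mean(0);out.append(M)
        print(c,n,len(pts),'mean',w.mean(0).round(4),'rect',np.round(r[0],1),np.round(r[1],1),'ang',np.degrees(np.arctan2(e[1],e[0])).round(1))
    print('  tri',tri(d['top'],out[0],d['side'],out[1]))
# bands in top layer (top z 0.054)
for c in('red','blue'):
    b=[x[0] for x in blobs(d['top']['frame'],c)[0]]
    u={'red':[(202.8,209.3),(241.5,231.5)],'blue':[(216.6,187.3),(254.7,209.0)]}[c]
    w=onz(d['top'],u,0.05);print(c,w.round(4).tolist(),np.linalg.norm(w[0]-w[1]),w.mean(0))
print('tri red',tri(d['top'],(241.5,231.5),d['side'],(293.8,167.8)))
print('tri blue',tri(d['top'],(254.7,209),d['side'],(314.4,173.1)),tri(d['top'],(216.6,187.3),d['side'],(330.6,151.5)))
E
```

```text
black top 867 mean [0.5678 0.1623] rect [568.9 162.4] [ 53.7 167.6] ang 178.2
black side 417 mean [0.5646 0.1612] rect [566.9 161.1] [ 46.3 168. ] ang 177.3
  tri (array([0.56610137, 0.16229046, 0.003389  ]), np.float64(0.0028628261253579846))
red top 866 mean [5.975e-01 2.000e-04] rect [ 5.988e+02 -3.000e-01] [ 54.1 167.4] ang 174.1
red side 578 mean [ 0.5964 -0.0009] rect [598.3   2.3] [ 47.8 165.5] ang 173.9
  tri (array([5.96961883e-01, 1.60053821e-04, 3.03014735e-03]), np.float64(0.0008469129924776118))
blue top 881 mean [ 0.5111 -0.1672] rect [ 511.8 -168.3] [168.7  52.8] ang 5.8
blue side 837 mean [ 0.5091 -0.1687] rect [ 510.5 -166.3] [165.8  51.4] ang 5.4
  tri (array([ 0.50996748, -0.16747662,  0.00275066]), np.float64(0.0019091890681444134))
yellow top 855 mean [ 0.5232 -0.3398] rect [ 524.4 -340.9] [ 52.4 166.9] ang 174.2
yellow side 1144 mean [ 0.5238 -0.342 ] rect [ 524. -342.] [ 46.4 167.7] ang 173.7
  tri (array([ 0.52363177, -0.34053546,  0.00183878]), np.float64(0.0007679620932936784))
red [[0.5066, 0.4213, 0.05], [0.4429, 0.3046, 0.05]] 0.13291845185447712 [0.47478448 0.36295293 0.05      ]
blue [[0.5735, 0.3849, 0.05], [0.5101, 0.2691, 0.05]] 0.1320540223569864 [0.54178733 0.3269952  0.05      ]
tri red (array([0.44461143, 0.30715904, 0.03591207]), np.float64(0.0006161537703618394))
tri blue (array([0.51184736, 0.27113285, 0.03610856]), np.float64(0.0007124233047432079)) (array([0.57601682, 0.38618573, 0.04516217]), np.float64(0.002943003260131509))
```

Trays (z about 3 mm by two-view triangulation) and the top bars are located. I'll move over the pile for a wrist look.

carry_out(claw=[9.1, 9.1, 9.1, 9.1, 9.1, 9.1, 9.1, 9.1, 9.1, 9.1], delta_pos=[[-3, -0.87, 0], [-3, -0.87, 0], [-3, -0.87, 0], [-3, -0.87, 0], [-3, -0.87, 0], [-3, -0.87, 0], [-3, -0.87, 0], [-3, -0.87, 0], [-3, -0.87, 0], [-3, -0.87, 0]], angular=[[0, 0, 0], [0, 0, 0], [0, 0, 0], [0, 0, 0], [0, 0, 0], [0, 0, 0], [0, 0, 0], [0, 0, 0], [0, 0, 0], [0, 0, 0]])

```text
clock: 2.1
position: [0.5112, 0.344, 0.2268]
ee_rot: [0.728, 3.056, 0.0]
force: [0.2, 0.9, -0.4]
width: 0.99
gripper_force: 0.0
```

carry_out(claw=[6, 6, 6, 6, 6, 6, 6, 6, 6, 6, 6, 6, 6], delta_pos=[[0, 0, 0], [0, 0, 0], [0, 0, 0], [0, 0, 0], [0, 0, 0], [0, 0, 0], [0, 0, 0], [0, 0, 0], [0, 0, 0], [0, 0, 0], [0, 0, 0], [0, 0, 0], [0, 0, 0]], angular=[[0, 0, 0.1333], [0, 0, 0.1333], [0, 0, 0.1333], [0, 0, 0.1333], [0, 0, 0.1333], [0, 0, 0.1333], [0, 0, 0.1333], [0, 0, 0.1333], [0, 0, 0.1333], [0, 0, 0.1333], [0, 0, 0.1333], [0, 0, 0.1333], [0, 0, 0]])

```text
clock: 3.4
position: [0.5103, 0.3451, 0.2267]
ee_rot: [2.701, 1.605, 0.0]
force: [0.2, 0.2, 0.7]
width: 0.656
gripper_force: 0.0
```

```bash
cat >> h.py <<'E'
from scipy.spatial.transform import Rotation as Ro
def pose(arm):
    s=arm.observe();R=Ro.from_rotvec(s['ee_rot']).as_matrix()
    return s,R
def go(arm,xyz,yaw):
    """yaw: wanted tool-y world angle, deg. prints turn (done second) and shift (done first, cm)"""
    s,R=pose(arm);cur=np.degrees(np.arctan2(R[1,1],R[0,1]))
    d=R.T@(np.array(xyz)-s['position'])*100
    t=(yaw-cur+180)%360-180
    print('clock',round(s['clock'],2),'at',s['position'].round(4),'yaw',cur.round(2),'tilt',(R[:2,2]).round(4),'w',round(s['width']*9.18,2),'q',s['joints'].round(2))
    print('shift cm',d.round(2),'az',round(-np.radians(t),4))
E
python3 - <<'E'
from cell import arm;from h import *
import pickle
p=arm.get_image('wrist');pickle.dump(p,open('w1.pkl','wb'));print(p['mtx'],p['T'])
cv2.imwrite('pics/w1.png',p['frame'][:,:,::-1]);go(arm,(0.509,0.345,0.226),-28.6)
E
```

```text
[[301.38960518   0.         320.60474822]
 [  0.         301.38960518 203.53690649]
 [  0.           0.           1.        ]] [[ 8.78474506e-01 -4.58685231e-01 -1.33755008e-01  5.46115714e-01]
 [-4.77789224e-01 -8.43362444e-01 -2.45880551e-01  4.10836687e-01]
 [-2.21733820e-05  2.79906497e-01 -9.60027267e-01  3.85175617e-01]
 [ 0.00000000e+00  0.00000000e+00  0.00000000e+00  1.00000000e+00]]
clock 3.45 at [0.5103 0.3451 0.2267] yaw -28.28 tilt [ 0.0001 -0.0002] w 5.99 q [-1.01  0.44  0.47  1.62 -0.22  1.13 -0.97]
shift cm [-0.07 -0.11  0.07] az 0.0056
```

View pics/w1.png

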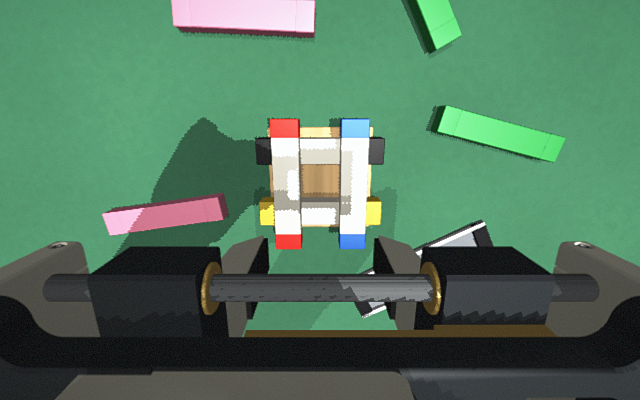

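```bash
python3 - <<'E'
import pickle;from h import *
p=pickle.load(open('w1.pkl','rb'));f=p['frame'];t=pickle.load(open('d0.pkl','rb'))['top']
T={'red':[(202.8,209.3),(241.5,231.5)],'blue':[(216.6,187.3),(254.7,209.0)]}
for c in('red','blue'):
    l=mask(f,c);l[:, :260]=0;l[:,380:]=0;l[:110]=0;l[260:]=0
    n,L,st,ce=cv2.connectedComponentsWithStats(l)
    I=[i for i in range(1,n) if st[i,4]>60];I.sort(key=lambda i:ce[i][1])
    w=[]
    for i,q in zip(I,T[c]):
        print(c,st[i],ce[i].round(1),'tri',tri(p,ce[i],t,q)[0].round(4))
        w.append(onz(p,[ce[i]],.053)[0])
        x,y,ww,h,_=st[i];print(' box',onz(p,[(x-.5,y-.5),(x+ww-.5,y-.5),(x-.5,y+h-.5),(x+ww-.5,y+h-.5)],.054)[:,:2].round(4).tolist())
    w=np.array(w);d=w[0]-w[1];print(c,'mid',w.mean(0).round(4),np.linalg.norm(d).round(4),np.degrees(np.arctan2(d[1],d[0])))
a=f[100:270,220:430,::-1];cv2.imwrite('pics/w1c.png',cv2.resize(a,None,fx=3.5,fy=3.5,interpolation=cv2.INTER_NEAREST))
E
```

```text
red [270 119  30  19 270] [280.8 128.8] tri [0.5041 0.4185 0.0627]
 box [[0.4973, 0.4342], [0.5251, 0.419], [0.487, 0.4173], [0.5154, 0.4019]]
red [275 234  27  15 364] [288.4 241.4] tri [0.4432 0.3035 0.0536]
 box [[0.4346, 0.3197], [0.4626, 0.3045], [0.4247, 0.3031], [0.4531, 0.2877]]
red mid [0.4729 0.3611 0.053 ] 0.1305 63.35410315601059
blue [341 118  29  20 123] [351.8 127.7] tri [0.5707 0.3838 0.0567]
 box [[0.5637, 0.3992], [0.5906, 0.3845], [0.5541, 0.3808], [0.5816, 0.3659]]
blue [339 234  27  15 370] [351.6 241.3] tri [0.5097 0.2681 0.0553]
 box [[0.5009, 0.2836], [0.5289, 0.2684], [0.492, 0.2665], [0.5204, 0.2511]]
blue mid [0.5397 0.3255 0.053 ] 0.1315 63.05093583726081
```

View pics/w1c.png

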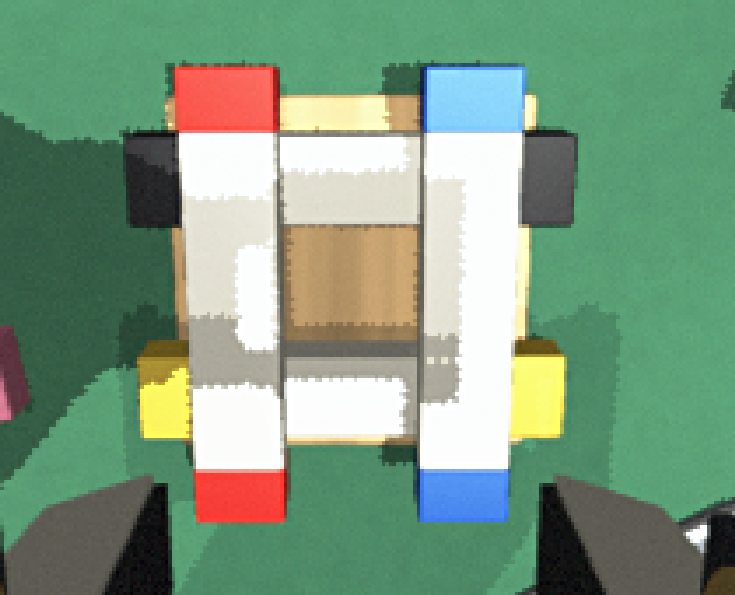

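```bash
python3 - <<'E'
import pickle;from h import *
p=pickle.load(open('w1.pkl','rb'))
for c,q in {'red':[(175,67),(278,67),(197,521),(285,521)],'blue':[(424,66),(524,66),(420,521),(508,521)]}.items():
  for z in(.052,.054,.056):
    w=onz(p,np.array(q)/3.5+[220,100]-.5+.14,z)[:,:2];d=(w[0]+w[1]-w[2]-w[3])/2
    print(c,z,w.mean(0).round(4),np.linalg.norm(d).round(4),np.degrees(np.arctan2(d[1],d[0])).round(1),np.linalg.norm(w[0]-w[1]).round(4),np.linalg.norm(w[2]-w[3]).round(4))
from cell import arm
go(arm,(.475,.362,.1),-28)
E
```

```text
red 0.052 [0.4747 0.3605] 0.1504 61.4 0.0313 0.0303
red 0.054 [0.4752 0.3608] 0.1495 61.4 0.0311 0.0301
red 0.056 [0.4756 0.3611] 0.1486 61.4 0.031 0.0299
blue 0.052 [0.5416 0.3243] 0.1507 62.0 0.0304 0.0303
blue 0.054 [0.5416 0.3248] 0.1498 62.0 0.0302 0.0301
blue 0.056 [0.5416 0.3253] 0.1489 62.0 0.03 0.0299
clock 3.45 at [0.5103 0.3451 0.2267] yaw -28.28 tilt [ 0.0001 -0.0002] w 5.99 q [-1.01  0.44  0.47  1.62 -0.22  1.13 -0.97]
shift cm [-0.18 -3.91 12.67] az -0.0049
```

Wrist crop: the red-banded bar is at left, pixels (270..301, 119..248), and the blue-banded bar is at right, (340..370, 118..248). Both tops measure about 54 mm high. I'll grasp red.

carry_out(claw=[6, 6, 6, 6, 6, 6, 6, 6, 6, 6, 6, 6, 6], delta_pos=[[-0.1, -1.9, 0], [0, -1.96, 0], [0, 0, 3], [0, 0, 3], [0, 0, 3], [0, 0, 3], [0, 0, 2], [0, 0, 2], [0, 0, 1], [0, 0, 1], [0, 0, 0.77], [0, 0, 0], [0, 0, 0]], angular=[[0, 0, 0], [0, 0, 0], [0, 0, 0], [0, 0, 0], [0, 0, 0], [0, 0, 0], [0, 0, 0], [0, 0, 0], [0, 0, 0], [0, 0, 0], [0, 0, 0], [0, 0, 0], [0, 0, 0]], force=25)

```text
clock: 4.75
position: [0.4763, 0.3626, 0.0395]
ee_rot: [-2.699, -1.608, -0.001]
force: [-0.1, -0.6, -0.4]
width: 0.654
gripper_force: 0.0
```

carry_out(claw=[2, 2, 2, 2, 2, 2, 2, 2, 2, 2], delta_pos=[[0, 0, 0], [0, 0, 0], [0, 0, 0], [0, 0, 0], [0, 0, 0], [0, 0, 0], [0, 0, 0], [0, 0, 0], [0, 0, 0], [0, 0, 0]], angular=[[0, 0, 0], [0, 0, 0], [0, 0, 0], [0, 0, 0], [0, 0, 0], [0, 0, 0], [0, 0, 0], [0, 0, 0], [0, 0, 0], [0, 0, 0]], force=25)

```text
clock: 5.75
position: [0.476, 0.3626, 0.0392]
ee_rot: [-2.699, -1.607, -0.0]
force: [-1.9, 0.5, 5.9]
width: 0.323
gripper_force: 25.0
```

carry_out(claw=[2, 2, 2, 2, 2, 2, 2, 2, 2], delta_pos=[[0, 0, -0.4], [0, 0, -0.8], [0, 0, -1.5], [0, 0, -2], [0, 0, -2], [0, 0, -2], [0, 0, -2], [0, 0, -1.3], [0, 0, 0]], angular=[[0, 0, 0], [0, 0, 0], [0, 0, 0], [0, 0, 0], [0, 0, 0], [0, 0, 0], [0, 0, 0], [0, 0, 0], [0, 0, 0]])

```text
clock: 6.65
position: [0.477, 0.3631, 0.1614]
ee_rot: [-2.699, -1.607, -0.006]
force: [-0.4, 0.5, -2.8]
width: 0.329
gripper_force: 25.0
```

```bash
python3 - <<'E'
from cell import arm;from h import *
print(arm.observe()['gripper_force'],arm.observe()['force'])
go(arm,(.5975,0,.16),-95.9-.3)
E
```

```text
24.99946564435959 [-0.35353999  0.50331105 -2.84141137]
clock 6.65 at [0.477  0.3631 0.1614] yaw -28.47 tilt [0.0028 0.0026] w 3.02 q [-1.05  0.47  0.45  1.75 -0.24  0.97 -1.01]
shift cm [-26.18  27.89   0.08] az 1.1822
```

carry_out(claw=[2, 2, 2, 2, 2, 2, 2, 2, 2, 2, 2, 2, 2], delta_pos=[[-1.18, 1.32, 0], [-2.18, 2.32, 0], [-2.18, 2.32, 0], [-2.18, 2.32, 0], [-2.18, 2.32, 0], [-2.18, 2.32, 0], [-2.18, 2.32, 0], [-2.18, 2.32, 0], [-2.18, 2.32, 0], [-2.18, 2.32, 0], [-2.18, 2.32, 0], [-2.18, 2.32, 0], [-1.02, 1.05, 0]], angular=[[0, 0, 0], [0, 0, 0], [0, 0, 0], [0, 0, 0], [0, 0, 0], [0, 0, 0], [0, 0, 0], [0, 0, 0], [0, 0, 0], [0, 0, 0], [0, 0, 0], [0, 0, 0], [0, 0, 0]])

```text
clock: 7.95
position: [0.5961, -0.0055, 0.1582]
ee_rot: [2.702, 1.601, -0.003]
force: [-0.1, 0.1, -2.9]
width: 0.328
gripper_force: 25.0
```

carry_out(claw=[2, 2, 2, 2, 2, 2, 2, 2, 2, 2, 2, 2, 2], delta_pos=[[0, 0, 0], [0, 0, 0], [0, 0, 0], [0, 0, 0], [0, 0, 0], [0, 0, 0], [0, 0, 0], [0, 0, 0], [0, 0, 0], [0, 0, 0], [0, 0, 0], [0, 0, 0], [0, 0, 0]], angular=[[0, 0, 0.05], [0, 0, 0.12], [0, 0, 0.12], [0, 0, 0.12], [0, 0, 0.12], [0, 0, 0.12], [0, 0, 0.12], [0, 0, 0.12], [0, 0, 0.12], [0, 0, 0.11], [0, 0, 0.06], [0, 0, 0], [0, 0, 0]])

```text
clock: 9.25
position: [0.5959, -0.0005, 0.1585]
ee_rot: [3.137, -0.163, -0.002]
force: [0.5, 0.3, -2.5]
width: 0.326
gripper_force: 25.0
```

```bash
python3 - <<'E'
from cell import arm;from h import *
import pickle
go(arm,(.5975,0,.0135),-95.9)
p=arm.get_image('wrist');pickle.dump(p,open('w2.pkl','wb'))
f=p['frame'].copy()
t=np.array([[.085,.026],[-.085,.026],[-.085,-.026],[.085,-.026]])
a=np.radians(174.1);R=np.array([[np.cos(a),-np.sin(a)],[np.sin(a),np.cos(a)]])
w=np.c_[t@R.T+[.5975,0],np.full(4,.004)]
r=cv2.Rodrigues(p['T'][:3,:3].T)[0];tv=-p['T'][:3,:3].T@p['T'][:3,3]
q=cv2.projectPoints(w,r,tv,p['mtx'],np.array(p['dist']))[0][:,0];print(q.round())
cv2.polylines(f,[q.astype(int)],True,(255,0,255),1)
cv2.imwrite('pics/w2.png',f[:,:,::-1])
E
```

```text
clock 9.25 at [ 5.959e-01 -5.000e-04  1.585e-01] yaw -95.94 tilt [-0.0011 -0.0001] w 2.99 q [-0.63  0.55  0.81  1.77 -0.46  1.02 -1.32]
shift cm [ 0.17 -0.07 14.5 ] az -0.0008
[[342. 260.]
 [346. 104.]
 [293. 104.]
 [297. 260.]]
```

View pics/w2.png

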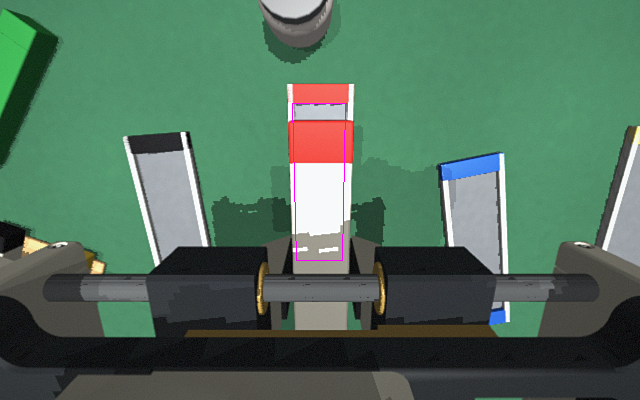

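Wrist view: the red tray's predicted floor outline lies on the real floor (corners about (293,104) to (346,104)). The bar is aligned over it. Lowering.

carry_out(claw=[2, 2, 2, 2, 2, 2, 2, 2, 2, 2, 2], delta_pos=[[0.17, -0.07, 1.5], [0, 0, 2.5], [0, 0, 2.5], [0, 0, 2.5], [0, 0, 2], [0, 0, 1.5], [0, 0, 1], [0, 0, 0.4], [0, 0, 0.2], [0, 0, 0], [0, 0, 0]], angular=[[0, 0, 0], [0, 0, 0], [0, 0, 0], [0, 0, 0], [0, 0, 0], [0, 0, 0], [0, 0, 0], [0, 0, 0], [0, 0, 0], [0, 0, 0], [0, 0, 0]])

```text
clock: 10.4
position: [0.5987, -0.0001, 0.0187]
ee_rot: [-3.137, 0.166, -0.002]
force: [-0.5, 0.0, -2.6]
width: 0.325
gripper_force: 25.0
```

carry_out(claw=[2, 2, 2, 2], delta_pos=[[0, 0, 0.1], [0, 0, 0.1], [0, 0, 0], [0, 0, 0]], angular=[[0, 0, 0], [0, 0, 0], [0, 0, 0], [0, 0, 0]])

```text
clock: 10.8
position: [0.5982, -0.0001, 0.0161]
ee_rot: [-3.137, 0.166, -0.0]
force: [0.2, -0.2, -3.4]
width: 0.327
gripper_force: 25.0
```

carry_out(claw=[2, 2, 2, 2], delta_pos=[[0, 0, 0.1], [0, 0, 0.1], [0, 0, 0], [0, 0, 0]], angular=[[0, 0, 0], [0, 0, 0], [0, 0, 0], [0, 0, 0]])

```text
clock: 11.2
position: [0.5981, -0.0001, 0.014]
ee_rot: [-3.137, 0.166, 0.0]
force: [-0.2, -0.2, -2.5]
width: 0.322
gripper_force: 25.0
```

carry_out(claw=[2, 2, 2], delta_pos=[[0, 0, 0.08], [0, 0, 0], [0, 0, 0]], angular=[[0, 0, 0], [0, 0, 0], [0, 0, 0]])

```text
clock: 11.5
position: [0.5982, -0.0002, 0.0132]
ee_rot: [-3.137, 0.166, -0.0]
force: [-0.4, 0.0, -1.7]
width: 0.322
gripper_force: 25.0
```

carry_out(claw=[2, 2, 2], delta_pos=[[0, 0, 0.08], [0, 0, 0], [0, 0, 0]], angular=[[0, 0, 0], [0, 0, 0], [0, 0, 0]])

```text
clock: 11.8
position: [0.5983, -0.0001, 0.0132]
ee_rot: [-3.137, 0.166, -0.001]
force: [-4.2, 0.8, 8.6]
width: 0.321
gripper_force: 25.0
```

Contact made (8.6 N). Release and lift.

carry_out(claw=[6, 6, 6, 6, 6, 6, 6, 6, 6, 6, 6, 6, 6, 6], delta_pos=[[0, 0, 0], [0, 0, 0], [0, 0, 0], [0, 0, 0], [0, 0, 0], [0, 0, -0.5], [0, 0, -1], [0, 0, -2], [0, 0, -3], [0, 0, -3], [0, 0, -3], [0, 0, -3], [0, 0, -3], [0, 0, 0]], angular=[[0, 0, 0], [0, 0, 0], [0, 0, 0], [0, 0, 0], [0, 0, 0], [0, 0, 0], [0, 0, 0], [0, 0, 0], [0, 0, 0], [0, 0, 0], [0, 0, 0], [0, 0, 0], [0, 0, 0], [0, 0, 0]])

```text
clock: 13.2
position: [0.6004, -0.001, 0.2023]
ee_rot: [-3.136, 0.167, -0.011]
force: [0.9, -0.5, 0.1]
width: 0.652
gripper_force: 0.0
```

```bash
python3 - <<'E'
from cell import arm;from h import *
go(arm,(.51,.345,.2),-28)
E
```

```text
clock 13.2 at [ 0.6004 -0.001   0.2023] yaw -96.1 tilt [0.007  0.0006] w 5.99 q [-0.65  0.51  0.85  1.72 -0.42  1.1  -1.35]
shift cm [-12.67 -33.44   0.19] az -1.1887
```

carry_out(claw=[6, 6, 6, 6, 6, 6, 6, 6, 6, 6, 6], delta_pos=[[-1.27, -3.34, 0], [-1.27, -3.34, 0], [-1.27, -3.34, 0], [-1.27, -3.34, 0], [-1.27, -3.34, 0], [-1.27, -3.34, 0], [-1.27, -3.34, 0], [-1.27, -3.34, 0], [-1.27, -3.34, 0], [-1.27, -3.34, 0], [0, 0, 0]], angular=[[0, 0, 0], [0, 0, 0], [0, 0, 0], [0, 0, 0], [0, 0, 0], [0, 0, 0], [0, 0, 0], [0, 0, 0], [0, 0, 0], [0, 0, 0], [0, 0, 0]])

```text
clock: 14.3
position: [0.5044, 0.3517, 0.1967]
ee_rot: [-3.136, 0.153, 0.003]
force: [-0.7, 0.2, -1.2]
width: 0.654
gripper_force: 0.0
```

carry_out(claw=[6, 6, 6, 6, 6, 6, 6, 6, 6, 6, 6, 6], delta_pos=[[0, 0, 0], [0, 0, 0], [0, 0, 0], [0, 0, 0], [0, 0, 0], [0, 0, 0], [0, 0, 0], [0, 0, 0], [0, 0, 0], [0, 0, 0], [0, 0, 0], [0, 0, 0]], angular=[[0, 0, -0.119], [0, 0, -0.119], [0, 0, -0.119], [0, 0, -0.119], [0, 0, -0.119], [0, 0, -0.119], [0, 0, -0.119], [0, 0, -0.119], [0, 0, -0.119], [0, 0, -0.119], [0, 0, 0], [0, 0, 0]])

```text
clock: 15.5
position: [0.5073, 0.3449, 0.1976]
ee_rot: [-2.695, -1.615, -0.0]
force: [0.7, 0.1, 0.3]
width: 0.655
gripper_force: 0.0
```

```bash
python3 - <<'E'
from cell import arm;from h import *
import pickle
go(arm,(.5418,.325,.0395),-28)
p=arm.get_image('wrist');pickle.dump(p,open('w3.pkl','wb'))
cv2.imwrite('pics/w3.png',cv2.resize(p['frame'][90:270,220:430,::-1],None,fx=3.3,fy=3.3,interpolation=cv2.INTER_NEAREST))
E
```

```text
clock 15.5 at [0.5073 0.3449 0.1976] yaw -28.12 tilt [0. 0.] w 6.01 q [-1.04  0.47  0.53  1.67 -0.26  1.07 -0.93]
shift cm [-0.13  3.98 15.81] az -0.002
```

View pics/w3.png

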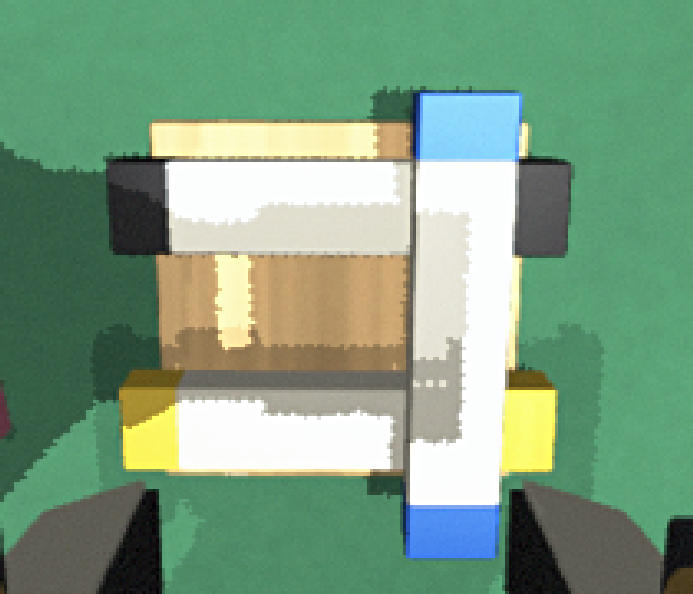

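```bash
python3 - <<'E'
import pickle;from h import *
p=pickle.load(open('w3.pkl','rb'))
Q={'blue':[(415,93),(521,93),(408,557),(498,557)],'black':[(110,160),(113,254),(571,160),(567,256)],'yellow':[(121,388),(122,470),(555,388),(554,470)]}
for c,q in Q.items():
  for z in((.052,.054,.056) if c=='blue' else (.028,.03,.032)):
    w=onz(p,np.array(q)/3.3+[220,90]-.35,z)[:,:2];d=(w[0]+w[1]-w[2]-w[3])/2
    print(c,z,w.mean(0).round(4),np.linalg.norm(d).round(4),np.degrees(np.arctan2(d[1],d[0])).round(1),np.linalg.norm(w[0]-w[1]).round(4),np.linalg.norm(w[2]-w[3]).round(4))
E
```

```text
blue 0.052 [0.5416 0.3242] 0.1501 62.1 0.0312 0.0303
blue 0.054 [0.5416 0.3247] 0.1491 62.1 0.031 0.0301
blue 0.056 [0.5416 0.3253] 0.1481 62.1 0.0308 0.0299
black 0.028 [0.5266 0.376 ] 0.1498 151.8 0.0306 0.0312
black 0.03 [0.5267 0.3762] 0.1489 151.8 0.0304 0.031
black 0.032 [0.5267 0.3764] 0.148 151.8 0.0302 0.0309
yellow 0.028 [0.4898 0.3086] 0.1512 151.9 0.0303 0.0303
yellow 0.03 [0.4902 0.3092] 0.1502 151.9 0.0301 0.0301
yellow 0.032 [0.4905 0.3098] 0.1493 151.9 0.03 0.03
```

Wrist crop: blue bar at full-picture pixels (346..378, 118..259), undisturbed. Black spans (253..393, 138..167) and yellow (257..388, 203..232), with tops at 30 mm. Grasp blue.

carry_out(claw=[6, 6, 6, 6, 6, 6, 6, 6, 6, 6, 6, 6], delta_pos=[[-0.1, 1.97, 0], [0, 2, 0], [0, 0, 2], [0, 0, 3], [0, 0, 3], [0, 0, 3], [0, 0, 2], [0, 0, 1], [0, 0, 1], [0, 0, 0.8], [0, 0, 0], [0, 0, 0]], angular=[[0, 0, 0], [0, 0, 0], [0, 0, 0], [0, 0, 0], [0, 0, 0], [0, 0, 0], [0, 0, 0], [0, 0, 0], [0, 0, 0], [0, 0, 0], [0, 0, 0], [0, 0, 0]])

```text
clock: 16.75
position: [0.5422, 0.3262, 0.04]
ee_rot: [-2.691, -1.62, -0.001]
force: [0.4, -0.3, -0.0]
width: 0.654
gripper_force: 0.0
```

carry_out(claw=[2, 2, 2, 2, 2, 2, 2, 2], delta_pos=[[0, 0, 0], [0, 0, 0], [0, 0, 0], [0, 0, 0], [0, 0, 0], [0, 0, 0], [0, 0, 0], [0, 0, 0]], angular=[[0, 0, 0], [0, 0, 0], [0, 0, 0], [0, 0, 0], [0, 0, 0], [0, 0, 0], [0, 0, 0], [0, 0, 0]])

```text
clock: 17.55
position: [0.5419, 0.326, 0.0396]
ee_rot: [-2.691, -1.621, -0.0]
force: [-0.6, 0.1, 3.5]
width: 0.323
gripper_force: 25.0
```

carry_out(claw=[2, 2, 2, 2, 2, 2, 2, 2, 2], delta_pos=[[0, 0, -0.4], [0, 0, -0.8], [0, 0, -1.5], [0, 0, -2], [0, 0, -2], [0, 0, -2], [0, 0, -2], [0, 0, -1.3], [0, 0, 0]], angular=[[0, 0, 0], [0, 0, 0], [0, 0, 0], [0, 0, 0], [0, 0, 0], [0, 0, 0], [0, 0, 0], [0, 0, 0], [0, 0, 0]])

```text
clock: 18.45
position: [0.5429, 0.3265, 0.1619]
ee_rot: [-2.691, -1.62, -0.006]
force: [-0.3, 0.1, -2.8]
width: 0.323
gripper_force: 25.0
```

```bash
python3 - <<'E'
from cell import arm;from h import *
go(arm,(.511,-.1675,.16),-84.4)
E
```

```text
clock 18.45 at [0.5429 0.3265 0.1619] yaw -27.89 tilt [0.0031 0.0023] w 2.97 q [-0.97  0.54  0.51  1.66 -0.3   1.02 -0.84]
shift cm [-45.16  20.28   0.07] az 0.9863
```

carry_out(claw=[2, 2, 2, 2, 2, 2, 2, 2, 2, 2, 2, 2, 2, 2, 2, 2, 2], delta_pos=[[-1.5, 0.68, 0], [-3.01, 1.35, 0], [-3.01, 1.35, 0], [-3.01, 1.35, 0], [-3.01, 1.35, 0], [-3.01, 1.35, 0], [-3.01, 1.35, 0], [-3.01, 1.35, 0], [-3.01, 1.35, 0], [-3.01, 1.35, 0], [-3.01, 1.35, 0], [-3.01, 1.35, 0], [-3.01, 1.35, 0], [-3.01, 1.35, 0], [-3.01, 1.35, 0], [-1.5, 0.68, 0], [0, 0, 0]], angular=[[0, 0, 0], [0, 0, 0], [0, 0, 0], [0, 0, 0], [0, 0, 0], [0, 0, 0], [0, 0, 0], [0, 0, 0], [0, 0, 0], [0, 0, 0], [0, 0, 0], [0, 0, 0], [0, 0, 0], [0, 0, 0], [0, 0, 0], [0, 0, 0], [0, 0, 0]])

```text
clock: 20.15
position: [0.5078, -0.1717, 0.1588]
ee_rot: [2.695, 1.613, -0.003]
force: [0.4, 0.2, -5.4]
width: 0.325
gripper_force: 25.0
```

carry_out(claw=[2, 2, 2, 2, 2, 2, 2, 2, 2, 2, 2, 2], delta_pos=[[0, 0, 0], [0, 0, 0], [0, 0, 0], [0, 0, 0], [0, 0, 0], [0, 0, 0], [0, 0, 0], [0, 0, 0], [0, 0, 0], [0, 0, 0], [0, 0, 0], [0, 0, 0]], angular=[[0, 0, 0.05], [0, 0, 0.11], [0, 0, 0.11], [0, 0, 0.11], [0, 0, 0.11], [0, 0, 0.11], [0, 0, 0.11], [0, 0, 0.11], [0, 0, 0.11], [0, 0, 0.056], [0, 0, 0], [0, 0, 0]])

```text
clock: 21.35
position: [0.5092, -0.1672, 0.1589]
ee_rot: [-3.137, -0.158, 0.002]
force: [-0.1, -0.7, -4.1]
width: 0.327
gripper_force: 25.0
```

```bash
cat >> h.py <<'E'
def over(p,c,ang,fn):
    f=p['frame'].copy()
    t=np.array([[.085,.026],[-.085,.026],[-.085,-.026],[.085,-.026]])
    a=np.radians(ang);R=np.array([[np.cos(a),-np.sin(a)],[np.sin(a),np.cos(a)]])
    w=np.c_[t@R.T+c,np.full(4,.004)]
    r=cv2.Rodrigues(p['T'][:3,:3].T)[0];tv=-p['T'][:3,:3].T@p['T'][:3,3]
    q=cv2.projectPoints(w,r,tv,p['mtx'],np.array(p['dist']))[0][:,0];print(q.round())
    cv2.polylines(f,[q.astype(int)],True,(255,0,255),1);cv2.imwrite(fn,f[:,:,::-1])
E
python3 - <<'E'
from cell import arm;from h import *
go(arm,(.511,-.1675,.019),-84.4)
over(arm.get_image('wrist'),[.511,-.1675],5.6,'pics/w4.png')
E
```

```text
clock 21.35 at [ 0.5092 -0.1672  0.1589] yaw -84.25 tilt [-0.0011  0.0004] w 3.0 q [-0.4   0.46  0.86  1.92 -0.43  0.95 -0.8 ]
shift cm [ 0.19  0.05 13.99] az 0.0027
[[294. 103.]
 [298. 260.]
 [343. 260.]
 [347. 103.]]
```

View pics/w4.png

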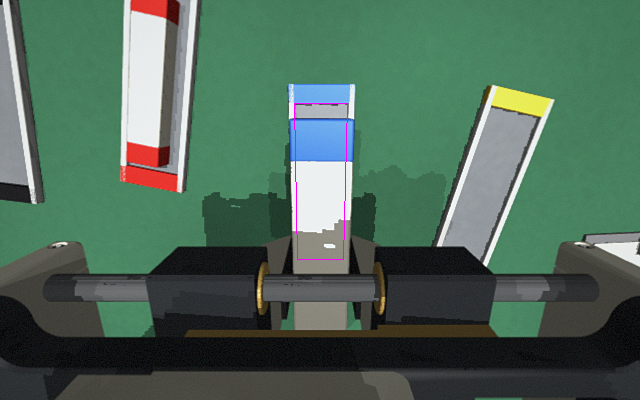

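Wrist view: the blue tray outline matches (294..347, 103) and the bar is aligned over it. Red lies in its tray at the upper left. Lowering blue.

carry_out(claw=[2, 2, 2, 2, 2, 2, 2, 2, 2, 2, 2, 2], delta_pos=[[0.19, 0.05, 1.5], [0, 0, 2.5], [0, 0, 2.5], [0, 0, 2.5], [0, 0, 2], [0, 0, 1.5], [0, 0, 1], [0, 0, 0.4], [0, 0, 0.2], [0, 0, 0.2], [0, 0, 0.1], [0, 0, 0]], angular=[[0, 0, 0], [0, 0, 0], [0, 0, 0], [0, 0, 0], [0, 0, 0], [0, 0, 0], [0, 0, 0], [0, 0, 0], [0, 0, 0], [0, 0, 0], [0, 0, 0], [0, 0, 0]])

```text
clock: 22.6
position: [0.512, -0.168, 0.0158]
ee_rot: [-3.138, -0.154, -0.001]
force: [0.0, 0.1, -4.0]
width: 0.331
gripper_force: 25.0
```

carry_out(claw=[2, 2, 2], delta_pos=[[0, 0, 0.06], [0, 0, 0], [0, 0, 0]], angular=[[0, 0, 0], [0, 0, 0], [0, 0, 0]])

```text
clock: 22.9
position: [0.5118, -0.1681, 0.0149]
ee_rot: [-3.138, -0.154, -0.0]
force: [-0.3, -0.4, -3.7]
width: 0.322
gripper_force: 25.0
```

carry_out(claw=[2, 2, 2], delta_pos=[[0, 0, 0.06], [0, 0, 0], [0, 0, 0]], angular=[[0, 0, 0], [0, 0, 0], [0, 0, 0]])

```text
clock: 23.2
position: [0.5117, -0.1681, 0.0142]
ee_rot: [-3.138, -0.154, 0.0]
force: [-0.5, 0.3, -4.7]
width: 0.321
gripper_force: 25.0
```

carry_out(claw=[2, 2, 2], delta_pos=[[0, 0, 0.08], [0, 0, 0], [0, 0, 0]], angular=[[0, 0, 0], [0, 0, 0], [0, 0, 0]])

```text
clock: 23.5
position: [0.5118, -0.1681, 0.0136]
ee_rot: [-3.138, -0.154, -0.0]
force: [-1.4, 0.1, 0.4]
width: 0.322
gripper_force: 25.0
```

Contact (-4.7 to 0.4 N). Release, lift and head back.

carry_out(claw=[2, 6, 6, 6, 6, 6, 6, 6, 6, 6, 6, 6, 6, 6, 6], delta_pos=[[0, 0, 0.03], [0, 0, 0], [0, 0, 0], [0, 0, 0], [0, 0, 0], [0, 0, 0], [0, 0, -0.5], [0, 0, -1], [0, 0, -2], [0, 0, -3], [0, 0, -3], [0, 0, -3], [0, 0, -3], [0, 0, -3], [0, 0, 0]], angular=[[0, 0, 0], [0, 0, 0], [0, 0, 0], [0, 0, 0], [0, 0, 0], [0, 0, 0], [0, 0, 0], [0, 0, 0], [0, 0, 0], [0, 0, 0], [0, 0, 0], [0, 0, 0], [0, 0, 0], [0, 0, 0], [0, 0, 0]])

```text
clock: 25.0
position: [0.5135, -0.1694, 0.2024]
ee_rot: [3.137, 0.153, 0.01]
force: [0.8, -0.1, -0.9]
width: 0.65
gripper_force: 0.0
```

```bash
python3 - <<'E'
from cell import arm;from h import *
go(arm,(.5267,.3762,.2),61.8)
E
```

```text
clock 25.0 at [ 0.5135 -0.1694  0.2024] yaw -84.42 tilt [ 0.0064 -0.001 ] w 5.96 q [-0.44  0.41  0.91  1.87 -0.38  1.04 -0.85]
shift cm [  6.63 -54.17   0.19] az -2.5519
```

carry_out(claw=[6, 6, 6, 6, 6, 6, 6, 6, 6, 6, 6, 6, 6, 6, 6, 6, 6], delta_pos=[[0.16, -1.18, 0], [0.45, -3.7, 0], [0.45, -3.7, 0], [0.45, -3.7, 0], [0.45, -3.7, 0], [0.45, -3.7, 0], [0.45, -3.7, 0], [0.45, -3.7, 0], [0.45, -3.7, 0], [0.45, -3.7, 0], [0.45, -3.7, 0], [0.45, -3.7, 0], [0.45, -3.7, 0], [0.45, -3.7, 0], [0.45, -3.7, 0], [0.16, -1.18, 0], [0, 0, 0]], angular=[[0, 0, 0], [0, 0, 0], [0, 0, 0], [0, 0, 0], [0, 0, 0], [0, 0, 0], [0, 0, 0], [0, 0, 0], [0, 0, 0], [0, 0, 0], [0, 0, 0], [0, 0, 0], [0, 0, 0], [0, 0, 0], [0, 0, 0], [0, 0, 0], [0, 0, 0]])

```text
clock: 26.7
position: [0.5226, 0.3799, 0.1963]
ee_rot: [3.136, 0.16, -0.003]
force: [0.5, -0.8, -0.1]
width: 0.652
gripper_force: 0.0
```

carry_out(claw=[6, 6, 6, 6, 6, 6, 6, 6, 6, 6, 6, 6, 6, 6, 6, 6, 6, 6, 6, 6], delta_pos=[[0, 0, 0], [0, 0, 0], [0, 0, 0], [0, 0, 0], [0, 0, 0], [0, 0, 0], [0, 0, 0], [0, 0, 0], [0, 0, 0], [0, 0, 0], [0, 0, 0], [0, 0, 0], [0, 0, 0], [0, 0, 0], [0, 0, 0], [0, 0, 0], [0, 0, 0], [0, 0, 0], [0, 0, 0], [0, 0, 0]], angular=[[0, 0, -0.13], [0, 0, -0.13], [0, 0, -0.13], [0, 0, -0.13], [0, 0, -0.13], [0, 0, -0.13], [0, 0, -0.13], [0, 0, -0.13], [0, 0, -0.13], [0, 0, -0.13], [0, 0, -0.13], [0, 0, -0.13], [0, 0, -0.13], [0, 0, -0.13], [0, 0, -0.13], [0, 0, -0.13], [0, 0, -0.13], [0, 0, -0.13], [0, 0, -0.13], [0, 0, -0.08]])

```text
clock: 28.7
position: [0.5245, 0.3748, 0.1976]
ee_rot: [-0.763, -3.048, 0.003]
force: [-0.5, 0.3, -0.4]
width: 0.656
gripper_force: 0.0
```

```bash
python3 - <<'E'
from cell import arm;from h import *
import pickle
p=arm.get_image('wrist');p=arm.get_image('wrist');go(arm,(.5267,.3765,.0155),61.8)
pickle.dump(p,open('w5.pkl','wb'))
cv2.imwrite('pics/w5.png',cv2.resize(p['frame'][60:300,180:460,::-1],None,fx=2.5,fy=2.5,interpolation=cv2.INTER_NEAREST))
E
```

```text
clock 28.8 at [0.5246 0.3751 0.1977] yaw 61.67 tilt [-0.0005 -0.0015] w 6.03 q [-0.83  0.49  0.19  1.57 -0.1   1.09  0.46]
shift cm [-0.11  0.26 18.22] az -0.0022
```

View pics/w5.png

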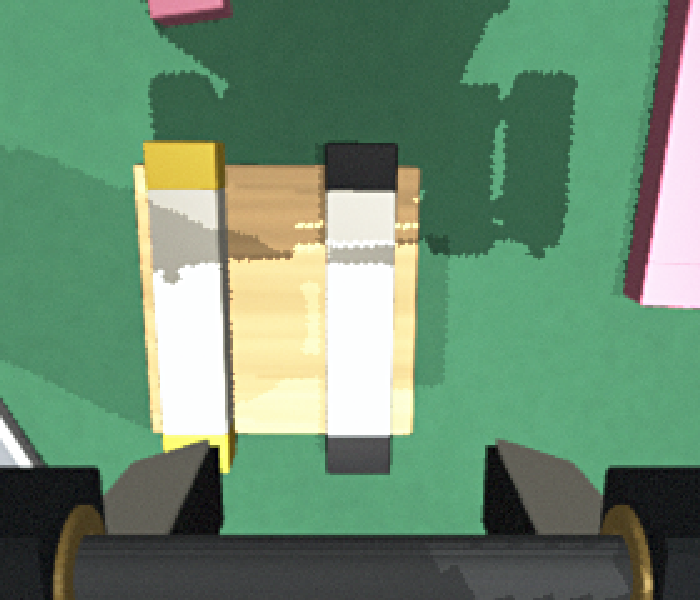

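```bash
python3 - <<'E'
import pickle;from h import *
p=pickle.load(open('w5.pkl','rb'))
Q={'black':[(325.5,143),(398,143),(326.5,473),(390,473)],'yellow':[(144,142),(218,142),(164,472),(228,472)]}
for c,q in Q.items():
  for z in(.028,.03,.032):
    w=onz(p,np.array(q)/2.5+[180,60]-.3,z)[:,:2];d=(w[0]+w[1]-w[2]-w[3])/2
    print(c,z,w.mean(0).round(4),np.linalg.norm(d).round(4),np.degrees(np.arctan2(d[1],d[0])).round(1),np.linalg.norm(w[0]-w[1]).round(4),np.linalg.norm(w[2]-w[3]).round(4))
E
```

```text
black 0.028 [0.5266 0.3765] 0.1506 151.7 0.0303 0.0301
black 0.03 [0.5262 0.3767] 0.1496 151.7 0.0302 0.03
black 0.032 [0.5258 0.3769] 0.1487 151.7 0.03 0.0298
yellow 0.028 [0.4905 0.3092] 0.1505 151.2 0.031 0.0304
yellow 0.03 [0.4903 0.3098] 0.1496 151.2 0.0308 0.0302
yellow 0.032 [0.4901 0.3104] 0.1487 151.2 0.0306 0.03
```

Wrist crop: both top bars are gone. The black bar is at full-picture pixels (310..339, 117..249), yellow at (238..270, 117..249); two views agree. Grasp black.

carry_out(claw=[6, 6, 6, 6, 6, 6, 6, 6, 6, 6, 6, 6], delta_pos=[[-0.08, 0.25, 1.5], [0, 0, 3], [0, 0, 3], [0, 0, 3], [0, 0, 3], [0, 0, 2], [0, 0, 1], [0, 0, 0.8], [0, 0, 0.5], [0, 0, 0.4], [0, 0, 0], [0, 0, 0]], angular=[[0, 0, 0], [0, 0, 0], [0, 0, 0], [0, 0, 0], [0, 0, 0], [0, 0, 0], [0, 0, 0], [0, 0, 0], [0, 0, 0], [0, 0, 0], [0, 0, 0], [0, 0, 0]])

```text
clock: 30.0
position: [0.5268, 0.3795, 0.0168]
ee_rot: [0.767, 3.046, 0.001]
force: [-0.7, 0.3, 0.3]
width: 0.653
gripper_force: 0.0
```

carry_out(claw=[2, 2, 2, 2, 2, 2, 2, 2], delta_pos=[[0, 0, 0], [0, 0, 0], [0, 0, 0], [0, 0, 0], [0, 0, 0], [0, 0, 0], [0, 0, 0], [0, 0, 0]], angular=[[0, 0, 0], [0, 0, 0], [0, 0, 0], [0, 0, 0], [0, 0, 0], [0, 0, 0], [0, 0, 0], [0, 0, 0]])

```text
clock: 30.8
position: [0.5264, 0.3791, 0.0162]
ee_rot: [-0.767, -3.046, 0.0]
force: [-0.9, -1.1, 3.9]
width: 0.324
gripper_force: 25.0
```

carry_out(claw=[2, 2, 2, 2, 2, 2, 2, 2, 2], delta_pos=[[0, 0, -0.4], [0, 0, -0.8], [0, 0, -1.5], [0, 0, -2], [0, 0, -2], [0, 0, -2], [0, 0, -2], [0, 0, -2], [0, 0, -1]], angular=[[0, 0, 0], [0, 0, 0], [0, 0, 0], [0, 0, 0], [0, 0, 0], [0, 0, 0], [0, 0, 0], [0, 0, 0], [0, 0, 0]])

```text
clock: 31.7
position: [0.5273, 0.3798, 0.1563]
ee_rot: [0.767, 3.044, 0.005]
force: [0.2, -0.1, -2.4]
width: 0.321
gripper_force: 25.0
```

```bash
python3 - <<'E'
from cell import arm;from h import *
go(arm,(.5675,.162,.15),88.2)
E
```

```text
clock 31.7 at [0.5273 0.3798 0.1563] yaw 61.72 tilt [0.0028 0.0024] w 2.95 q [-0.83  0.53  0.18  1.61 -0.11  1.01  0.47]
shift cm [-13.86 -17.28   0.59] az -0.4622
```

carry_out(claw=[2, 2, 2, 2, 2, 2, 2, 2, 2, 2, 2, 2, 2, 2, 2, 2], delta_pos=[[-0.96, -1.18, 0], [-1.72, -2.16, 0], [-1.72, -2.16, 0], [-1.72, -2.16, 0], [-1.72, -2.16, 0], [-1.72, -2.16, 0], [-1.72, -2.16, 0], [-1.72, -2.16, 0], [-0.86, -0.98, 0], [0, 0, 0], [0, 0, 0], [0, 0, 0], [0, 0, 0], [0, 0, 0], [0, 0, 0], [0, 0, 0]], angular=[[0, 0, 0], [0, 0, 0], [0, 0, 0], [0, 0, 0], [0, 0, 0], [0, 0, 0], [0, 0, 0], [0, 0, 0], [0, 0, 0], [0, 0, -0.06], [0, 0, -0.11], [0, 0, -0.11], [0, 0, -0.11], [0, 0, -0.072], [0, 0, 0], [0, 0, 0]])

```text
clock: 33.3
position: [0.5663, 0.1613, 0.1527]
ee_rot: [-0.053, -3.14, -0.0]
force: [-0.0, 0.1, -1.7]
width: 0.323
gripper_force: 25.0
```

```bash
python3 - <<'E'
from cell import arm;from h import *
go(arm,(.5675,.162,.0145),88.2)
over(arm.get_image('wrist'),[.5675,.162],178.2,'pics/w6.png')
E
```

```text
clock 33.3 at [0.5663 0.1613 0.1527] yaw 88.07 tilt [-0.0007  0.    ] w 2.96 q [-0.43  0.45  0.09  1.76 -0.05  0.94  1.21]
shift cm [-0.12  0.07 13.82] az -0.0023
[[295. 107.]
 [299. 265.]
 [345. 265.]
 [349. 107.]]
```

View pics/w6.png

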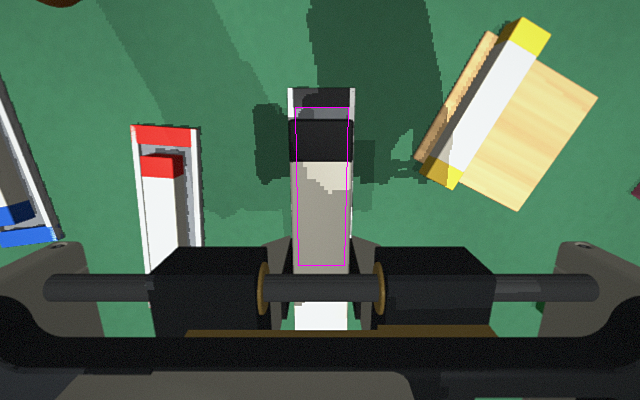

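Wrist view: the black tray outline fits (295..349, 107) and the bar is centred over it. Yellow still lies on the board. Lowering.

carry_out(claw=[2, 2, 2, 2, 2, 2, 2, 2, 2, 2, 2, 2], delta_pos=[[-0.12, 0.07, 1.4], [0, 0, 2.5], [0, 0, 2.5], [0, 0, 2.5], [0, 0, 2], [0, 0, 1.4], [0, 0, 0.7], [0, 0, 0.4], [0, 0, 0.2], [0, 0, 0.1], [0, 0, 0.1], [0, 0, 0]], angular=[[0, 0, 0], [0, 0, 0], [0, 0, 0], [0, 0, 0], [0, 0, 0], [0, 0, 0], [0, 0, 0], [0, 0, 0], [0, 0, 0], [0, 0, 0], [0, 0, 0], [0, 0, 0]])

```text
clock: 34.55
position: [0.5682, 0.1621, 0.0156]
ee_rot: [0.05, 3.14, 0.001]
force: [-0.2, -0.8, -2.6]
width: 0.328
gripper_force: 25.0
```

carry_out(claw=[2, 2, 2], delta_pos=[[0, 0, 0.06], [0, 0, 0], [0, 0, 0]], angular=[[0, 0, 0], [0, 0, 0], [0, 0, 0]])

```text
clock: 34.85
position: [0.5679, 0.162, 0.0146]
ee_rot: [0.049, 3.141, 0.0]
force: [0.4, -1.0, -1.8]
width: 0.325
gripper_force: 25.0
```

carry_out(claw=[2, 2, 2], delta_pos=[[0, 0, 0.06], [0, 0, 0], [0, 0, 0]], angular=[[0, 0, 0], [0, 0, 0], [0, 0, 0]])

```text
clock: 35.15
position: [0.5679, 0.162, 0.0141]
ee_rot: [0.049, 3.141, 0.0]
force: [-0.5, -0.1, 3.0]
width: 0.325
gripper_force: 25.0
```

Contact. Release and lift.

carry_out(claw=[2, 6, 6, 6, 6, 6, 6, 6, 6, 6, 6, 6, 6, 6, 6], delta_pos=[[0, 0, 0.03], [0, 0, 0], [0, 0, 0], [0, 0, 0], [0, 0, 0], [0, 0, 0], [0, 0, -0.5], [0, 0, -1], [0, 0, -2], [0, 0, -3], [0, 0, -3], [0, 0, -3], [0, 0, -3], [0, 0, -2.5], [0, 0, 0]], angular=[[0, 0, 0], [0, 0, 0], [0, 0, 0], [0, 0, 0], [0, 0, 0], [0, 0, 0], [0, 0, 0], [0, 0, 0], [0, 0, 0], [0, 0, 0], [0, 0, 0], [0, 0, 0], [0, 0, 0], [0, 0, 0], [0, 0, 0]])

```text
clock: 36.65
position: [0.57, 0.1627, 0.1984]
ee_rot: [0.05, 3.134, 0.004]
force: [0.3, 0.7, 0.1]
width: 0.653
gripper_force: 0.0
```

```bash
python3 - <<'E'
from cell import arm;from h import *
go(arm,(.4903,.3095,.19),61.5)
E
```

```text
clock 36.65 at [0.57   0.1627 0.1984] yaw 88.19 tilt [0.0068 0.0027] w 5.99 q [-0.44  0.4   0.1   1.7  -0.04  1.03  1.21]
shift cm [ 8.43 14.42  0.83] az 0.4657
```

carry_out(claw=[6, 6, 6, 6, 6, 6, 6, 6, 6, 6, 6, 6, 6], delta_pos=[[1.4, 2.4, 0], [1.4, 2.4, 0], [1.4, 2.4, 0], [1.4, 2.4, 0], [1.4, 2.4, 0], [1.4, 2.4, 0], [0, 0, 0], [0, 0, 0], [0, 0, 0], [0, 0, 0], [0, 0, 0], [0, 0, 0], [0, 0, 0]], angular=[[0, 0, 0], [0, 0, 0], [0, 0, 0], [0, 0, 0], [0, 0, 0], [0, 0, 0], [0, 0, 0.1], [0, 0, 0.1], [0, 0, 0.1], [0, 0, 0.1], [0, 0, 0.066], [0, 0, 0], [0, 0, 0]])

```text
clock: 37.95
position: [0.4882, 0.3086, 0.1937]
ee_rot: [-0.77, -3.046, 0.0]
force: [-1.0, 0.6, -1.1]
width: 0.651
gripper_force: 0.0
```

```bash
python3 - <<'E'
from cell import arm;from h import *
import pickle
p=arm.get_image('wrist');go(arm,(.4903,.3095,.0155),61.5)
pickle.dump(p,open('w7.pkl','wb'))
cv2.imwrite('pics/w7.png',cv2.resize(p['frame'][60:300,180:460,::-1],None,fx=2.5,fy=2.5,interpolation=cv2.INTER_NEAREST))
E
```

```text
clock 38.0 at [0.4883 0.3085 0.1936] yaw 61.61 tilt [-0.0001 -0.0001] w 5.98 q [-0.77  0.39  0.16  1.74 -0.07  1.02  0.49]
shift cm [-0.13  0.18 17.81] az 0.002
```

View pics/w7.png

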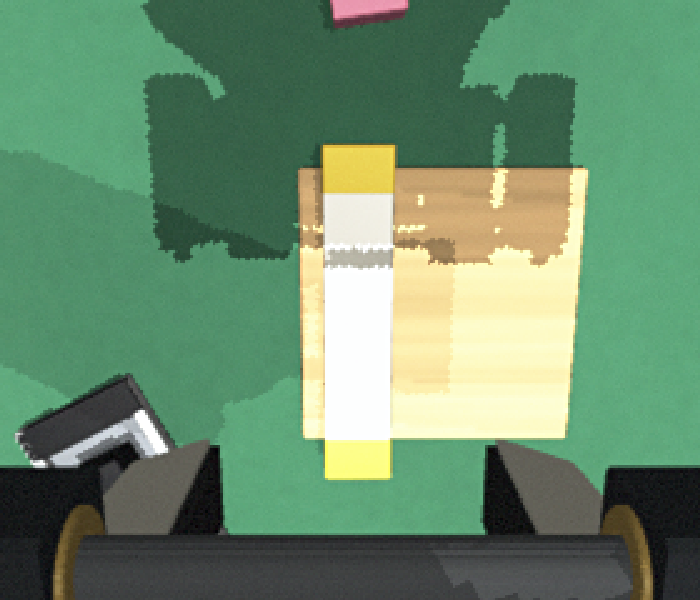

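Wrist crop: the yellow bar is at full-picture pixels (309..338, 118..252), alone on the board and centred between the fingers. Grasp.

carry_out(claw=[6, 6, 6, 6, 6, 6, 6, 6, 6, 6, 6, 6], delta_pos=[[-0.13, 0.14, 1.5], [0, 0, 3], [0, 0, 3], [0, 0, 3], [0, 0, 3], [0, 0, 2], [0, 0, 1], [0, 0, 0.6], [0, 0, 0.4], [0, 0, 0.3], [0, 0, 0], [0, 0, 0]], angular=[[0, 0, 0], [0, 0, 0], [0, 0, 0], [0, 0, 0], [0, 0, 0], [0, 0, 0], [0, 0, 0], [0, 0, 0], [0, 0, 0], [0, 0, 0], [0, 0, 0], [0, 0, 0]])

```text
clock: 39.2
position: [0.4906, 0.3095, 0.0162]
ee_rot: [0.773, 3.044, 0.001]
force: [-0.0, 0.3, -0.2]
width: 0.659
gripper_force: 0.0
```

carry_out(claw=[2, 2, 2, 2, 2, 2, 2, 2], delta_pos=[[0, 0, 0], [0, 0, 0], [0, 0, 0], [0, 0, 0], [0, 0, 0], [0, 0, 0], [0, 0, 0], [0, 0, 0]], angular=[[0, 0, 0], [0, 0, 0], [0, 0, 0], [0, 0, 0], [0, 0, 0], [0, 0, 0], [0, 0, 0], [0, 0, 0]])

```text
clock: 40.0
position: [0.4903, 0.3093, 0.0157]
ee_rot: [0.773, 3.045, 0.0]
force: [-0.6, 0.5, 2.5]
width: 0.322
gripper_force: 25.0
```

carry_out(claw=[2, 2, 2, 2, 2, 2, 2, 2, 2], delta_pos=[[0, 0, -0.4], [0, 0, -0.8], [0, 0, -1.5], [0, 0, -2], [0, 0, -2], [0, 0, -2], [0, 0, -2], [0, 0, -2], [0, 0, -1]], angular=[[0, 0, 0], [0, 0, 0], [0, 0, 0], [0, 0, 0], [0, 0, 0], [0, 0, 0], [0, 0, 0], [0, 0, 0], [0, 0, 0]])

```text
clock: 40.9
position: [0.4908, 0.3095, 0.1548]
ee_rot: [0.773, 3.043, 0.003]
force: [0.5, 0.1, -1.7]
width: 0.324
gripper_force: 25.0
```

```bash
python3 - <<'E'
from cell import arm;from h import *
go(arm,(.524,-.341,.15),84.1)
E
```

```text
clock 40.9 at [0.4908 0.3095 0.1548] yaw 61.49 tilt [0.0019 0.0015] w 2.97 q [-0.76  0.43  0.15  1.79 -0.08  0.93  0.49]
shift cm [-33.97 -55.58   0.39] az -0.3947
```

carry_out(claw=[2, 2, 2, 2, 2, 2, 2, 2, 2, 2, 2, 2, 2, 2, 2, 2, 2, 2, 2, 2], delta_pos=[[-0.84, -1.44, 0], [-1.9, -3.1, 0], [-1.9, -3.1, 0], [-1.9, -3.1, 0], [-1.9, -3.1, 0], [-1.9, -3.1, 0], [-1.9, -3.1, 0], [-1.9, -3.1, 0], [-1.9, -3.1, 0], [-1.9, -3.1, 0], [-1.9, -3.1, 0], [-1.9, -3.1, 0], [-1.9, -3.1, 0], [-1.9, -3.1, 0], [-1.9, -3.1, 0], [-1.9, -3.1, 0], [-1.9, -3.1, 0], [-1.9, -3.1, 0], [-0.84, -1.44, 0], [0, 0, 0]], angular=[[0, 0, 0], [0, 0, 0], [0, 0, 0], [0, 0, 0], [0, 0, 0], [0, 0, 0], [0, 0, 0], [0, 0, 0], [0, 0, 0], [0, 0, 0], [0, 0, 0], [0, 0, 0], [0, 0, 0], [0, 0, 0], [0, 0, 0], [0, 0, 0], [0, 0, 0], [0, 0, 0], [0, 0, 0], [0, 0, 0]])

```text
clock: 42.9
position: [0.5213, -0.345, 0.1517]
ee_rot: [-0.781, -3.041, 0.003]
force: [0.0, -0.3, -2.5]
width: 0.326
gripper_force: 25.0
```

carry_out(claw=[2, 2, 2, 2, 2, 2, 2], delta_pos=[[0, 0, 0], [0, 0, 0], [0, 0, 0], [0, 0, 0], [0, 0, 0], [0, 0, 0], [0, 0, 0]], angular=[[0, 0, -0.06], [0, 0, -0.1], [0, 0, -0.1], [0, 0, -0.08], [0, 0, -0.055], [0, 0, 0], [0, 0, 0]])

```text
clock: 43.6
position: [0.5233, -0.3403, 0.1522]
ee_rot: [-0.162, -3.137, -0.001]
force: [-0.0, 1.0, -2.8]
width: 0.322
gripper_force: 25.0
```

```bash
python3 - <<'E'
from cell import arm;from h import *
go(arm,(.524,-.341,.0142),84.1)
over(arm.get_image('wrist'),[.524,-.341],174.1,'pics/w8.png')
E
```

```text
clock 43.6 at [ 0.5233 -0.3403  0.1522] yaw 84.08 tilt [-0.0007  0.001 ] w 2.96 q [ 0.35  0.5   0.2   1.68 -0.12  0.98  2.06]
shift cm [-0.09 -0.07 13.8 ] az -0.0004
[[294. 107.]
 [297. 265.]
 [344. 265.]
 [347. 107.]]
```

View pics/w8.png

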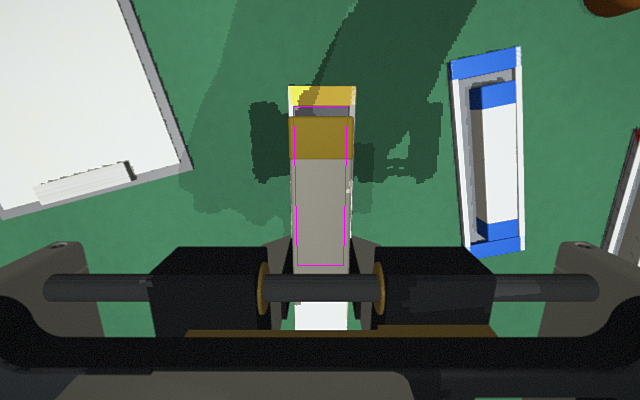

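Wrist view: the yellow tray outline fits (294..347, 107). Blue lies in its tray at the upper right. Lowering yellow.

carry_out(claw=[2, 2, 2, 2, 2, 2, 2, 2, 2, 2, 2, 2], delta_pos=[[-0.09, -0.03, 1.4], [0, 0, 2.5], [0, 0, 2.5], [0, 0, 2.5], [0, 0, 2], [0, 0, 1.4], [0, 0, 0.7], [0, 0, 0.4], [0, 0, 0.2], [0, 0, 0.1], [0, 0, 0.05], [0, 0, 0]], angular=[[0, 0, 0], [0, 0, 0], [0, 0, 0], [0, 0, 0], [0, 0, 0], [0, 0, 0], [0, 0, 0], [0, 0, 0], [0, 0, 0], [0, 0, 0], [0, 0, 0], [0, 0, 0]])

```text
clock: 44.85
position: [0.5248, -0.3419, 0.0156]
ee_rot: [0.161, 3.137, -0.0]
force: [-0.2, 0.6, -2.3]
width: 0.326
gripper_force: 25.0
```

carry_out(claw=[2, 2, 2], delta_pos=[[0, 0, 0.06], [0, 0, 0], [0, 0, 0]], angular=[[0, 0, 0], [0, 0, 0], [0, 0, 0]])

```text
clock: 45.15
position: [0.5245, -0.3418, 0.0146]
ee_rot: [0.161, 3.137, -0.0]
force: [0.2, 0.4, -2.1]
width: 0.326
gripper_force: 25.0
```

carry_out(claw=[2, 2, 2], delta_pos=[[0, 0, 0.06], [0, 0, 0], [0, 0, 0]], angular=[[0, 0, 0], [0, 0, 0], [0, 0, 0]])

```text
clock: 45.45
position: [0.5245, -0.3417, 0.0139]
ee_rot: [-0.161, -3.137, -0.0]
force: [0.7, 0.9, -2.5]
width: 0.326
gripper_force: 25.0
```

carry_out(claw=[2, 2, 2], delta_pos=[[0, 0, 0.06], [0, 0, 0], [0, 0, 0]], angular=[[0, 0, 0], [0, 0, 0], [0, 0, 0]])

```text
clock: 45.75
position: [0.5245, -0.3418, 0.0137]
ee_rot: [0.161, 3.137, 0.0]
force: [-1.8, 1.8, 5.2]
width: 0.321
gripper_force: 25.0
```

Contact. Release, lift, then check everything.

carry_out(claw=[6, 6, 6, 6, 6, 6, 6, 6, 6, 6, 6, 6, 6, 6, 6, 6], delta_pos=[[0, 0, 0], [0, 0, 0], [0, 0, 0], [0, 0, 0], [0, 0, 0], [0, 0, -0.5], [0, 0, -1], [0, 0, -2], [0, 0, -3], [0, 0, -3], [0, 0, -3], [0, 0, -3], [0, 0, -3], [0, 0, -3], [0, 0, 0], [0, 0, 0]], angular=[[0, 0, 0], [0, 0, 0], [0, 0, 0], [0, 0, 0], [0, 0, 0], [0, 0, 0], [0, 0, 0], [0, 0, 0], [0, 0, 0], [0, 0, 0], [0, 0, 0], [0, 0, 0], [0, 0, 0], [0, 0, 0], [0, 0, 0], [0, 0, 0]])

```text
clock: 47.35
position: [0.5247, -0.3419, 0.2296]
ee_rot: [0.161, 3.135, -0.001]
force: [0.1, 0.4, -0.6]
width: 0.654
gripper_force: 0.0
```

```bash
python3 - <<'E'
from cell import arm
import cv2,numpy as np
s=arm.get_image('side')['frame'];t=arm.get_image('top')['frame'];w=arm.get_image('wrist')['frame']
a=cv2.resize(s[150:390,230:450,::-1],(430,470),interpolation=2);b=cv2.resize(t[100:300,270:490,::-1],(370,336),interpolation=2)
o=np.zeros((590,800,3),np.uint8);o[:470,:430]=a;o[:336,430:]=b;o[340:590,430:]=cv2.resize(w[50:300,140:510,::-1],(370,250))
cv2.imwrite('pics/end.png',o)
E
```

```text
(no output)
```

View pics/end.png

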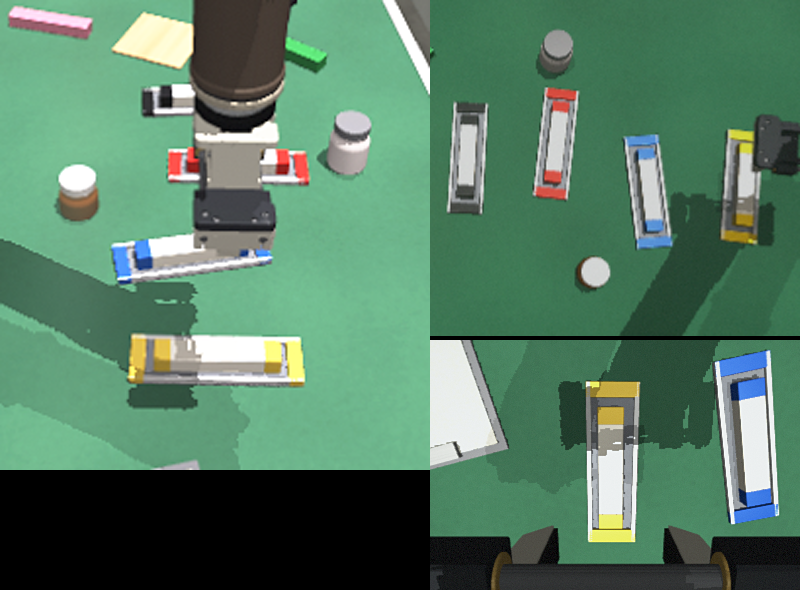

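The final montage shows all four bars flat inside their matching rims: black (468,157), red (556,143), blue (648,190) and yellow (740,186). The pot (557,45) and jar (595,272) are still in place. Handing in.

```bash
python3 -c "
from cell import arm
print(arm.sign_off())"
```

```text
the job is handed in; nothing more can be done
None
```

All four bars now lie flat in their matching trays, both top bars (red, then blue) put away before black and yellow were lifted, pot and jar left where they stood; I handed the job in at about 47 s, and no verdict came back.

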